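Square up the row of tins with a straight-edge

TASK

Pick up the wooden T-shaped straight-edge by its stem, carry it over to the three flat tins and, using only its long edge, push the ragged row straight back until all three tins stand snugly against the wooden rail behind them. Stop when you feel the rail: it is only held by friction and must keep its setting. Let go of the straight-edge so that it lies flat on the worktop, still against the tins as their front fence, and leave the shaker and timer where they are.

Things in the scene. Friction and masses are not known exactly. Their poses are not given: they have to be found in the camera images.
- bar_grip (a point): Loose T of pale wood, 160 g, lying flat. Point: on its stem, half-way up (17 mm). x runs along the stem to the crossbar, y along the crossbar, z up. Stem 18 mm wide, 34 high, from 28 mm behind the point to the crossbar. Crossbar 280 mm long (centred), 18 thick, 30 high; its flat front face, the straight edge, is 85 mm ahead (+x) of the point.
- tin0_mid (a point): Centre (half-way up) of one of three identical loose flat round tins, 86 mm in diameter, 40 mm high, standing on the worktop, about 150 g; left one of the row seen from the robot. Sliding all three takes about 2 to 6 N.
- tin1_mid (a point): Centre (half-way up) of one of three identical loose flat round tins, 86 mm in diameter, 40 mm high, standing on the worktop, about 150 g; middle one of the row seen from the robot. Sliding all three takes about 2 to 6 N.
- tin2_mid (a point): Centre (half-way up) of one of three identical loose flat round tins, 86 mm in diameter, 40 mm high, standing on the worktop, about 150 g; right one of the row seen from the robot. Sliding all three takes about 2 to 6 N.
- stop: Base of the adjustable stop, fixed on the worktop: two slotted aluminium guides (120 mm long, 10 high) 374 mm apart; a wooden rail spans them behind the tins. Origin on the worktop, midway between the guides; x points from the tins to the rail, y along the rail, z up.
- rail_range (a point): A fixed point of the stop, 20 mm up, 22.5 mm before its origin: the middle of the rail's possible settings. The rail (352 mm long, 34 high) is parallel to y; its front face is up to 22.5 mm nearer or farther (x) than this point, unmeasured: find it by feel. Friction holds it; it slips at about 12 N. The tins start 5 to 105 mm before it.
- shaker_mid (a point): Centre of a loose salt shaker, 44 mm wide, 90 mm high, standing between the straight-edge's start and the row; leave it alone.
- timer_mid (a point): Centre of a loose round kitchen timer, 65 mm in diameter, 46 mm high; leave it alone.
There are look-alikes about, which are no part of the job. What is shaped like the part that bears tin2_mid but orange is not meant. Leave any turquoise look-alike of the part that bears tin1_mid alone.

How it is judged:
On the way, in this order (a step that is already met when the one before it is completed fails the run):
1. the straight-edge is lifted clear of the worktop (height (world z) of bar_grip above 0.06 m), for 0.1 s.
2. the straight-edge presses the tins against the rail (contact force between stop and anything else above 2 N and x of rail_c0 in the frame of bar_grip below 0.1824 m), for 0.1 s.
At the end, for the whole second after the job is handed in: All three tins upright in line: rail-to-edge space 86 mm (-3/+4), each tin within 3 mm of the edge and inside its length, edge parallel to the rail within 0.04 rad; the straight-edge lies flat on the worktop, at rest (x of rail_c0 in the frame of bar_grip between 0.1734 and 0.1804 m and angle between the x axis of bar_grip and the x axis of stop, either way round below 0.04 rad and x of tin0_mid in the frame of bar_grip between 0.1252 and 0.1312 m and x of tin1_mid in the frame of bar_grip between 0.1252 and 0.1312 m and x of tin2_mid in the frame of bar_grip between 0.1252 and 0.1312 m and y of tin0_mid in the frame of bar_grip between -0.14 and 0.14 m and y of tin1_mid in the frame of bar_grip between -0.14 and 0.14 m and y of tin2_mid in the frame of bar_grip between -0.14 and 0.14 m and height (world z) of bar_grip below 0.022 m and angle between each of bar_grip, tin0_mid, tin1_mid, tin2_mid's own z axis and vertical below 0.06 rad and linear speed of bar below 0.01 m/s); the robot touches nothing.
It fails at once if the rail is pushed more than 3 mm off its setting (distance of rail_c0 from where it was at the start of the episode above 0.003 m).
It fails at once if a tin is pressed with more than 25 N (contact force between bar and tin0 above 25 N or contact force between bar and tin1 above 25 N or contact force between bar and tin2 above 25 N).
It fails at once if the gripper itself pushes a tin (contact force between any of the arm, the fingers and tin0 above 1 N or contact force between any of the arm, the fingers and tin1 above 1 N or contact force between any of the arm, the fingers and tin2 above 1 N).
It fails at once if the shaker or timer is moved by more than 15 mm (distance of any of shaker_mid, timer_mid from where it was at the start of the episode above 0.015 m).
It also fails if it takes over 64 s, if anything falls off the work surface, if the arm or the gripper's body presses on something with over 40 N, if the wrist force passes 120 N, or if a joint passes its speed limit or range.

ROBOT

A 6-joint arm with a two-finger parallel gripper is mounted at the origin on a cart in front of the work surface, level with it; the furniture and walls round the work are solid. World frame = base frame: x ahead of the robot, y to its left, z up, the work surface at z = 0. Lengths are in m, angles in rad, forces in N, time in s.
With the tool pointing down it reaches from about 0.325 to 0.9 m from the base axis. Payload 6.1 kg.
Tool frame: the origin (TCP) lies on the mounting face of the last link; the fingertips stand 173 mm ahead of it and the grasp point (between the pads) lies 155 mm ahead of it; x points along the fingers, y is the direction in which the jaws open and shut, and the axes are right-handed (so a half turn about x gives the same grasp; the last joint's range is limited). The gripper opens to 85 mm and grips with 20 to 120 N. Pads are 22 mm wide; open, the fingers measure 114 mm over their backs; the gripper's body (76 mm by 85 mm) begins 54 mm behind the grasp point. The pads swing forward as they close: fully open they stand 13 mm farther back than shut.
Start: joints at [1.053, 0.22, 1.526, -0, 1.395, -0.126], TCP at [0.239, 0.578, 0.405] pointing down, gripper open.
Joint ranges: [-2.98, 2.98], [-0.91, 2.08], [0.09, 2.57], [-1.24, 4.39], [0.2, 2.65], [-2.68, 2.68]. Speed limits (rad/s): [2.57, 2.57, 3.01, 3.14, 3.14, 3.14].

INTERFACE

Orientations are given as a unit quaternion [x, y, z, w].
In Python, from station import ctrl gives the robot as it stands. The module is installed in compiled form; this text tells all that it offers.
- The arm moves only by the tool play_rows, never from a script. Its argument "moves" is a list of rows, each a list of 3 entries, a list of its own where there are three numbers: the turn, a rotation vector about the tool's x, y, z in units of pi/2 rad (1.0 is pi/2 rad), then the shift along the tool's x, y, z in units of 250 mm (1.0 is 250 mm), then the closure, from -1 (fully open) to 1 (shut). In form: [[[ax, ay, az], [x, y, z], jaw], ...]. A call has 1 to 5 rows; each row is the pose to reach, as a shift and turn from the pose measured when the call began, along the tool's axes at that moment; what a row does not reach only later rows make up. A row lasts 1/8 s, in which the tool goes at most 62.5 mm and 10.7 degrees, less where a joint would pass 70% of its speed; a pose out of reach is approached as far as the arm can. A call with a number of a shift or a turn outside -1 to 1 is refused whole. A call with a gripper value outside its range is refused whole. The fingers move at their own pace and stop on an object; "force" is the grip in N (left out, the last holds). Time passes only in rows, so rows that repeat a pose let the fingers close. It gives the time, the measured TCP pose, the force and the opening at its end, in the units of the state.
- ctrl.observe(): the state, without advancing time (a new reading comes with each control period).
- ctrl.snapshot(name): name is "side" or "top" or "wrist"; returns a dict with "image" (384x512x3 uint8, blue, green, red), "camera_matrix" (3x3 intrinsics, pixels), "position" and "rotation" of the camera in the world; the wrist camera has in their place "mount" (4x4, takes a point from camera to tool coordinates, whose origin is the TCP and whose axes are the tool frame's). Camera axes: x right, y down, z forward; pixel columns grow to the right and rows downward; lengths in m; the calibration is good to about 2 mm. The wrist camera is an equidistant fisheye: a pixel r from the principal point sees the ray r / f radians off the axis. A picture is of the moment at which its call begins: read the wrist's pose just before it. There is no depth.
- ctrl.hand_in(): hands the job in, once; it reports no verdict.
The state is a dict: "time_s": time; "qpos": joint angles; "qvel": joint speeds; "effort": joint torques, N m; "tool_pos": TCP position; "orientation": TCP orientation; "contact_force": force on the tool from outside, world axes, zero at the start; "ft_torque": the same for the moment, N m; "width": finger opening in m.
Only numpy, scipy, OpenCV 4.12 (cv2) and the standard library are available. Lean on these libraries where they do the work, as an engineer would, in place of code of your own. Each camera call takes 0.05 s, during which the arm holds its last target. There are 200 camera calls.

## Working session

There is one attempt and no reset: what is moved stays moved. The work goes in short steps, Python scripts to look and compute and a tool call to move; the robot and the scene stay as the last step left them, time stands still between calls to the robot, and variables do not carry over. Pictures are saved under pics/ and viewed, about 8 in all and at most 12, crops included, and the job is handed in when it is done.

Besides the shell and the picture viewer there is one more tool, called after ">>>" as name(argument=value, ...), one argument or row to a line, values as JSON. play_rows: Moves the arm, as the interface text tells. Its arguments: {"type":"object","properties":{"moves":{"type":"array","items":{"type":"array"}},"force":{"type":"number"}},"required":["moves"]}

```bash
mkdir -p pics
python3 - <<'E'
from station import ctrl
import cv2,numpy as np,pickle
s=ctrl.observe();print(s)
d={}
for n in("top","side"):
    p=ctrl.snapshot(n);d[n]=p;cv2.imwrite(f"pics/{n}0.png",p["image"]);print(n,p["camera_matrix"],p["position"],p["rotation"])
pickle.dump(d,open("d0.pkl","wb"))
E
```

```text
{'time_s': 0.0, 'qpos': array([ 1.05290993e+00,  2.21245493e-01,  1.52760234e+00,  2.66221413e-05,
        1.39468822e+00, -1.26111287e-01]), 'qvel': array([-0.00022638,  0.00194091,  0.00045031,  0.00083647,  0.00011812,
        0.00037606]), 'effort': array([ 1.27945321e-03, -4.96892953e+01, -3.89397454e+01,  7.77584972e-06,
        1.08467677e-02, -2.20045916e-05]), 'tool_pos': array([0.23851835, 0.57741246, 0.40359156]), 'orientation': array([ 0.13698199,  0.69380916, -0.13827969,  0.6933567 ]), 'contact_force': array([-0.42346348, -0.16690986,  0.37323079]), 'ft_torque': array([-0.0086599 , -0.01558908,  0.0428054 ]), 'width': 0.08535456837233092}
top [[480.46450871   0.         263.86847073]
 [  0.         480.46450871 186.78670128]
 [  0.           0.           1.        ]] [0.40727539 0.01651853 1.40546494] [-0.70325951  0.70881574 -0.04003863  0.03745962]
side [[421.66205798   0.         256.99677178]
 [  0.         421.66205798 188.39918266]
 [  0.           0.           1.        ]] [0.81533036 0.48797726 1.13137697] [ 0.24184036  0.9402772  -0.23142435 -0.06192579]
```

View pics/top0.png

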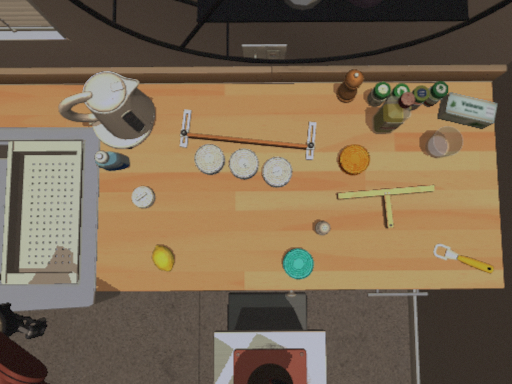

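View pics/side0.png

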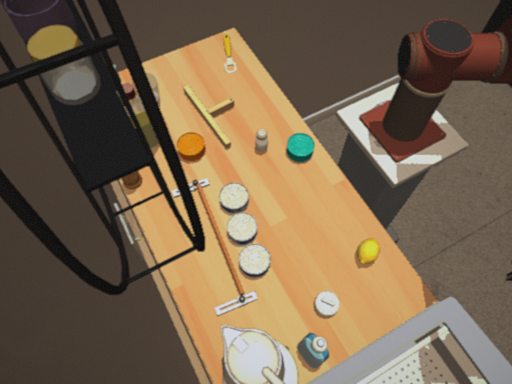

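Top view: T crossbar centre ≈(386,192), stem down to (389,227). Tins are at (210,159), (244,164) and (277,171). The rail runs (188,136)-(305,147) with its guides at (185,128) and (311,140). Shaker ≈(322,228), timer (143,197), orange tin (354,159), turquoise tin (298,263).

```bash
cat > h.py <<'E'
import cv2,numpy as np
from scipy.spatial.transform import Rotation as R
def cast(p,uv,z):
    uv=np.atleast_2d(np.array(uv,float));K=p["camera_matrix"]
    r=np.c_[uv,np.ones(len(uv))]@np.linalg.inv(K).T
    q=p["rotation"];M=R.from_quat(q).as_matrix() if np.size(q)==4 else np.array(q)
    r=r@M.T;o=np.array(p["position"]);return o+r*((z-o[2])/r[:,2])[:,None]
def mask(p,lo,hi,box):
    h=cv2.cvtColor(p["image"],cv2.COLOR_BGR2HSV);m=cv2.inRange(h,lo,hi)
    k=np.zeros_like(m);x0,y0,x1,y1=box;k[y0:y1,x0:x1]=255;return m&k
def big(m):
    c,_=cv2.findContours(m,cv2.RETR_EXTERNAL,cv2.CHAIN_APPROX_NONE);return sorted(c,key=cv2.contourArea)[::-1]
E
python3 - <<'E'
from h import *
import pickle
d=pickle.load(open("d0.pkl","rb"))
t=d["top"];h=cv2.cvtColor(t["image"],cv2.COLOR_BGR2HSV)
for uv in[(386,192),(389,215),(360,195),(370,220),(210,159),(244,164),(230,140),(280,145),(322,228)]:print(uv,h[uv[1],uv[0]])
s=d["side"];hs=cv2.cvtColor(s["image"],cv2.COLOR_BGR2HSV)
for uv in[(205,113),(220,107),(240,120),(234,195),(222,240)]:print(uv,hs[uv[1],uv[0]])
for n,b in(("top",(190,140,300,192)),("side",(215,178,275,282))):
    m=mask(d[n],(0,0,60),(179,110,255),b)
    for c in big(m)[:3]:
        (u,v),(a,bb),an=e=cv2.fitEllipse(cv2.convexHull(c)) if len(c)>5 else 0
        print(n,"tin",(u,v),(a,bb),cv2.contourArea(c),cast(d[n],(u,v),.04)[0])
c1=np.vstack([cv2.resize(t["image"][110:240,170:450],None,fx=2.8,fy=2.8,interpolation=cv2.INTER_CUBIC)])
cv2.imwrite("pics/crop0.png",c1)
E
```

```text
(386, 192) [ 32  71 180]
(389, 215) [ 29  97 177]
(360, 195) [ 28  95 180]
(370, 220) [ 15 135 179]
(210, 159) [ 40  13 182]
(244, 164) [ 45   6 158]
(230, 140) [ 13 160 102]
(280, 145) [ 13 158 105]
(322, 228) [ 31  31 172]
(205, 113) [ 30  97 218]
(220, 107) [ 18 128 187]
(240, 120) [ 14 142 216]
(234, 195) [ 35  30 204]
(222, 240) [ 14 152 196]
top tin (248.88302612304688, 161.919677734375) (53.421844482421875, 109.5868911743164) 2685.5 [0.62984728 0.05343142 0.04      ]
side tin (241.59197998046875, 227.06179809570312) (45.296566009521484, 108.96953582763672) 2675.0 [0.63029889 0.07428908 0.04      ]Traceback (most recent call last):
  File "<stdin>", line 11, in <module>
TypeError: cannot unpack non-iterable int object
```

Run:
```python
from h import *
import pickle
d=pickle.load(open("d0.pkl","rb"));t=d["top"];s=d["side"]
for n,b in(("top",(190,140,300,192)),("side",(215,178,275,282))):
    m=mask(d[n],(0,0,120),(179,60,255),b);m=cv2.morphologyEx(m,cv2.MORPH_CLOSE,np.ones((5,5)))
    D=cv2.distanceTransform(m,cv2.DIST_L2,5)
    k=(D>.55*D.max()).astype(np.uint8)
    _,_,_,C=cv2.connectedComponentsWithStats(k)
    print(n,D.max());
    for c in C[1:]:print("tin",c.round(1),cast(d[n],c,.04)[0].round(4))
for n,b in(("top",(330,180,440,232)),("side",(180,82,236,150))):
    m=mask(d[n],(22,55,110),(40,255,255),b);c=big(m)[0]
    M=np.zeros_like(m);cv2.drawContours(M,[c],-1,255,-1)
    v,u=np.nonzero(M);P=cast(d[n],np.c_[u,v],.03)[:,:2]
    q=(P*1e4).astype(np.int32)
    # crossbar: PCA line robust fit
    vx,vy,x0,y0=cv2.fitLine(P.astype(np.float32),cv2.DIST_WELSCH,0,1e-4,1e-4).ravel()
    y=np.array([vx,vy]);y*=np.sign(y[1]);x=np.array([y[1],-y[0]]);o=np.array([x0,y0])
    a=(P-o)@x;bq=(P-o)@y;cb=a>-.012
    print(n,len(P),"yaw",np.arctan2(x[1],x[0]),"a range",np.percentile(a,[0,1,99,100]).round(4),"crossbar b",bq[cb].min(),bq[cb].max(),"width",np.percentile(a[abs(bq)>.04],[1,99]))
    st=a<-.025;sc=P[st].mean(0);bs=bq[st].mean()
    print("stem b",bs,"stem end a",a.min(),"cb centre",o+y*(bq[cb].min()+bq[cb].max())/2,"o",o)
m=mask(t,(5,135,50),(20,255,140),(190,130,310,155))
v,u=np.nonzero(m);P=cast(t,np.c_[u,v],.034)[:,:2].astype(np.float32)
l=cv2.fitLine(P,cv2.DIST_WELSCH,0,1e-3,1e-3).ravel();print("rail",len(P),l,np.arctan(-l[0]/l[1]),P.min(0),P.max(0))
for n,bs in(("top",[(178,108,194,150),(303,118,319,162)]),("side",[(168,176,212,200),(212,288,262,318)])):
  for b in bs:
    m=mask(d[n],(0,0,120),(179,70,255),b);c=big(m)[0];r=cv2.minAreaRect(c);bx=cast(d[n],cv2.boxPoints(r),.01)[:,:2]
    print(n,"guide",r,cast(d[n],r[0],.01)[0],bx.round(3).tolist())
for n,b,z in(("top",(312,215,334,238),.09),("side",(250,122,274,156),.05),("top",(130,184,158,212),.046),):
    c=big(mask(d[n],(0,0,130),(179,75,255),b))[0];print(n,cv2.boundingRect(c),cast(d[n],c.reshape(-1,2).mean(0),z)[0])
print("orange",cast(t,(354.5,159),.04),"turq",cast(t,(298,263),.04))
cv2.imwrite("pics/crop0.png",cv2.resize(t["image"][110:240,170:450],None,fx=2.8,fy=2.8,interpolation=cv2.INTER_CUBIC))
```

```text
top 14.181398
tin [208.9 158.3] [0.6414 0.1684 0.04  ]
tin [243.2 162.7] [0.6277 0.0697 0.04  ]
tin [277.  170.9] [ 0.6031 -0.0272  0.04  ]
side 15.0
tin [233.5 195.6] [ 0.6047 -0.0238  0.04  ]
tin [241.5 226.3] [0.6295 0.0722 0.04  ]
tin [254.1 258.7] [0.6439 0.1714 0.04  ]
top 724 yaw 0.08137305 a range [-0.0992 -0.094   0.011   0.0116] crossbar b -0.15263083026537083 0.12522458895130092 width [-0.00687946  0.01111384]
stem b -0.014944724539336712 stem end a -0.09918601304716533 cb centre [ 0.53950984 -0.3407051 ] o [ 0.538396   -0.32704732]
side 456 yaw 0.0883108 a range [-0.098  -0.091   0.0109  0.013 ] crossbar b -0.15376809363152602 0.12289559539103845 width [-0.00828584  0.01103543]
stem b -0.018975531272212742 stem end a -0.09799243019423622 cb centre [ 0.54259686 -0.33970866] o [ 0.54123545 -0.32433257]
rail 266 [0.10629807 0.99433434 0.6890855  0.05976406] -0.10649927 [ 0.6674803  -0.11232524] [0.70827293 0.22422062]
top guide ((185.95384216308594, 120.3692398071289), (7.938222408294678, 22.822391510009766), 7.125016689300537) [0.76081592 0.24026207 0.01      ] [[0.728, 0.2
[... 274 characters left out ...]
e guide ((203.48275756835938, 182.20689392089844), (7.427813529968262, 10.027548789978027), 68.19859313964844) [ 0.65769879 -0.12186225  0.01      ] [[0.671, -0.136], [0.641, -0.134], [0.644, -0.108], [0.674, -0.11]]
side guide ((235.4303741455078, 302.4718017578125), (9.705578804016113, 43.993900299072266), 67.06790161132812) [0.73955367 0.24394733 0.01      ] [[0.795, 0.225], [0.681, 0.237], [0.683, 0.263], [0.797, 0.251]]
top (319, 223, 11, 11) [ 0.43870157 -0.15310104  0.09      ]
side (257, 129, 10, 9) [ 0.43067077 -0.17056384  0.05      ]
top (131, 186, 23, 22) [0.53261555 0.35708274 0.046     ]
orange [[ 0.63606548 -0.25066774  0.04      ]] turq [[ 0.34134771 -0.08327342  0.04      ]]
```

View pics/crop0.png

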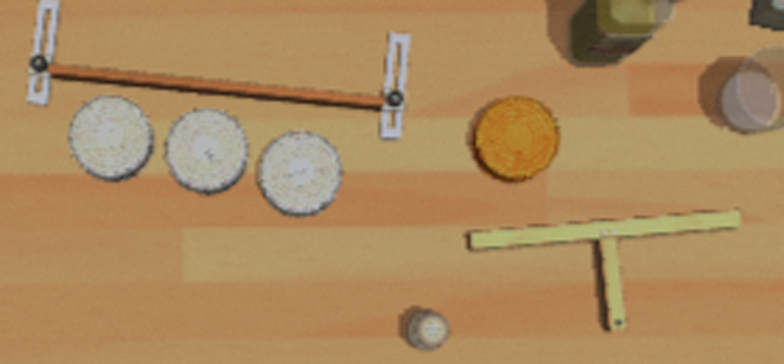

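The crop confirms the layout: rail from crop (38,68) to (395,103), the three pale tins in front of it, and the orange tin off to the right. I'll write a helper that turns a target pose into move units.

```bash
cat >> h.py <<'E'
def rel(s,grasp,yaw):
    """move units taking the grasp point to world `grasp`, tool down, tool y along bar y of that yaw (nearest of two)"""
    Rc=R.from_quat(s["orientation"]);best=None
    for sg in(1,-1):
        y=sg*np.array([-np.sin(yaw),np.cos(yaw),0]);x=np.array([0,0,-1.]);Rt=R.from_matrix(np.c_[x,y,np.cross(x,y)])
        rv=(Rc.inv()*Rt).as_rotvec()
        if best is None or np.linalg.norm(rv)<np.linalg.norm(best):best=rv
    tcp=np.array(grasp)+[0,0,.155]
    return (best/(np.pi/2)).round(3).tolist(),(Rc.inv().apply(tcp-s["tool_pos"])/.25).round(4).tolist()
O=np.array([.7187,.0573]);SY=-.108
def stop2w(x,y,z):return [*(O+x*np.array([np.cos(SY),np.sin(SY)])+y*np.array([-np.sin(SY),np.cos(SY)])),z]
def w2stop(p):
    d=np.array(p)[:2]-O;return d@[np.cos(SY),np.sin(SY)],d@[-np.sin(SY),np.cos(SY)]
def grasp_now(s):
    M=R.from_quat(s["orientation"]).as_matrix();return s["tool_pos"]+.155*M[:,0],M
E
python3 - <<'E'
from h import *
from station import ctrl
s=ctrl.observe();print(grasp_now(s))
print(rel(s,[.4673,-.3464,.15],.085))
E
```

```text
(array([0.23840417, 0.5771974 , 0.24872825]), array([[-8.63363522e-04,  3.81848993e-01,  9.24224324e-01],
       [-1.50445736e-03,  9.24223127e-01, -3.81849904e-01],
       [-9.99998496e-01, -1.72013137e-03, -2.23465005e-04]]))
([-0.304, -0.0, 0.001], [0.3997, -3.0652, 2.2569])
```

>>> play_rows(
  moves=[
    [[0,0,0],[0,-0.77,0.56],-1],
    [[0,0,0],[0,-0.77,0.56],-1],
    [[0,0,0],[0,-0.77,0.56],-1],
    [[0,0,0],[0,-0.77,0.56],-1],
    [[0,0,0],[0,-0.77,0.56],-1],
  ],
)

```text
time_s: 0.72
tool_pos: [0.2949, 0.3436, 0.4036]
orientation: [0.138, 0.693, -0.14, 0.693]
contact_force: [-0.4, 0.2, 0.6]
width: 0.0857
```

>>> play_rows(
  moves=[
    [[0,0,0],[0,-0.77,0.56],-1],
    [[0,0,0],[0,-0.77,0.56],-1],
    [[0,0,0],[0,-0.77,0.56],-1],
    [[0,0,0],[0,-0.77,0.56],-1],
    [[0,0,0],[0,-0.77,0.56],-1],
  ],
)

```text
time_s: 1.35
tool_pos: [0.3507, 0.1096, 0.4043]
orientation: [0.14, 0.693, -0.142, 0.693]
contact_force: [-0.9, 0.8, 0.2]
width: 0.0854
```

>>> play_rows(
  moves=[
    [[0,0,0],[0,-0.77,0.56],-1],
    [[0,0,0],[0,-0.77,0.56],-1],
    [[0,0,0],[0,-0.77,0.56],-1],
    [[0,0,0],[0,-0.77,0.56],-1],
    [[0,0,0],[0,-0.77,0.56],-1],
  ],
)

```text
time_s: 1.98
tool_pos: [0.4053, -0.124, 0.4047]
orientation: [0.141, 0.693, -0.143, 0.693]
contact_force: [0.1, 1.7, -0.1]
width: 0.0853
```

Run:
```python
from h import *
from station import ctrl
s=ctrl.observe();print(s["time_s"],grasp_now(s)[0])
print(rel(s,[.4673,-.3464,.17],.085))
```

```text
1.975 [ 0.40522933 -0.12438081  0.24965327]
([-0.312, -0.0, 0.002], [0.3206, -0.719, 0.5784])
```

>>> play_rows(
  moves=[
    [[-0.31,0,0],[0.32,-0.72,0.58],-1],
    [[-0.31,0,0],[0.32,-0.72,0.58],-1],
    [[-0.31,0,0],[0.32,-0.72,0.58],-1],
    [[-0.31,0,0],[0.32,-0.72,0.58],-1],
    [[-0.31,0,0],[0.32,-0.72,0.58],-1],
  ],
)

```text
time_s: 2.6
tool_pos: [0.4687, -0.3473, 0.3206]
orientation: [-0.028, 0.708, 0.029, 0.705]
contact_force: [0.0, 0.1, -0.1]
width: 0.0858
```

```bash
cat >> h.py <<'E'
def wcast(p,s,uv,z):
    K=p["camera_matrix"];uv=np.atleast_2d(np.array(uv,float));d=(uv-K[:2,2])/[K[0,0],K[1,1]];r=np.linalg.norm(d,axis=1)
    ray=np.c_[d*(np.sin(r)/np.maximum(r,1e-9))[:,None],np.cos(r)]
    T=np.eye(4);T[:3,:3]=R.from_quat(s["orientation"]).as_matrix();T[:3,3]=s["tool_pos"];T=T@np.array(p["mount"])
    w=ray@T[:3,:3].T;o=T[:3,3];return o+w*((z-o[2])/w[:,2])[:,None]
E
python3 - <<'E'
from h import *
from station import ctrl
s=ctrl.observe();p=ctrl.snapshot("wrist");cv2.imwrite("pics/w1.png",p["image"])
import pickle;pickle.dump((s,p),open("w1.pkl","wb"))
print(s["time_s"],grasp_now(s));print(p["camera_matrix"],p["mount"])
h=cv2.cvtColor(p["image"],cv2.COLOR_BGR2HSV)
m=mask(p,(22,40,90),(40,255,255),(0,0,512,384));v,u=np.nonzero(m);print(len(u),u.min(),u.max(),v.min(),v.max())
E
```

```text
2.6 (array([ 0.46788561, -0.34689809,  0.1655925 ]), array([[-0.00534166, -0.08057249,  0.99673444],
       [ 0.00255045,  0.99674432,  0.08058696],
       [-0.99998248,  0.00297259, -0.00511878]]))
[[297.31863964   0.         256.56132922]
 [  0.         297.31863964 190.32422276]
 [  0.           0.           1.        ]] [[-8.57942582e-04 -3.25122569e-01  9.45671496e-01  3.09275675e-02]
 [ 9.99999621e-01 -1.39431239e-04  8.59294181e-04  3.80140271e-04]
 [-1.47519783e-04  9.45671875e-01  3.25122565e-01 -8.53630500e-02]
 [ 0.00000000e+00  0.00000000e+00  0.00000000e+00  1.00000000e+00]]
3788 12 511 3 383
```

View pics/w1.png

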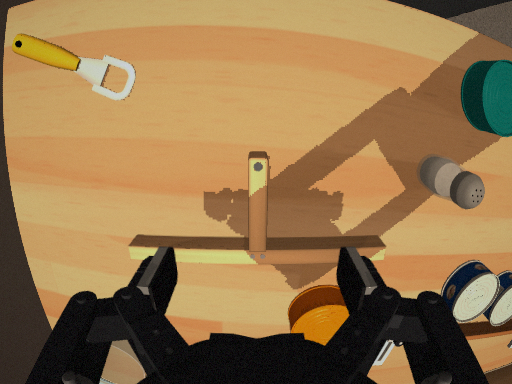

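Wrist view: the stem runs from end edge (258,159) to the crossbar at (259,250), edges at u≈249 and 268. The crossbar's top face spans (131,254) to (384,258).

Run:
```python
from h import *
from station import ctrl
import pickle
s,p=pickle.load(open("w1.pkl","rb"))
L=wcast(p,s,[(258.5,159),(258.5,180),(258.5,235)],.034);C=wcast(p,s,[(131,248),(384,248),(131,260),(384,261)],.03)
print(L.round(4),C.round(4))
d=L[2]-L[1];print("stem yaw",np.arctan2(d[1],d[0]));e=C[0]-C[1];print("cb yaw",np.arctan2(e[1],-e[0])-np.pi/2, np.linalg.norm(e))
for r in(175,190,205,220,235):
    row=p["image"][r,235:285].astype(int).sum(1);print(r,row[5:45].tolist())
```

```text
[[ 0.4405 -0.3464  0.034 ]
 [ 0.4598 -0.3448  0.034 ]
 [ 0.5149 -0.3402  0.034 ]] [[ 0.5466 -0.4743  0.03  ]
 [ 0.5254 -0.2036  0.03  ]
 [ 0.5622 -0.4762  0.03  ]
 [ 0.5419 -0.1987  0.03  ]]
stem yaw 0.08313421761212424
cb yaw -3.2196223175132888 0.2715493036182394
175 [449, 443, 456, 450, 448, 452, 452, 449, 341, 468, 505, 538, 543, 549, 541, 544, 538, 533, 535, 535, 536, 532, 537, 533, 530, 500, 465, 305, 280, 283, 440, 445, 455, 444, 450, 446, 423, 427, 283, 275]
190 [270, 275, 279, 267, 266, 264, 269, 274, 303, 464, 507, 536, 534, 542, 540, 550, 517, 392, 379, 381, 380, 375, 368, 367, 370, 316, 303, 222, 286, 277, 275, 281, 269, 284, 282, 277, 274, 272, 269, 267]
205 [306, 308, 301, 305, 311, 309, 311, 310, 244, 341, 352, 371, 375, 391, 377, 382, 372, 386, 378, 377, 379, 367, 374, 357, 362, 313, 296, 222, 312, 314, 322, 315, 312, 312, 315, 310, 311, 319, 310, 312]
220 [314, 319, 309, 319, 315, 312, 320, 315, 232, 325, 338, 366, 375, 376, 388, 371, 379, 376, 381, 370, 364, 359, 361, 362, 346, 309, 264, 267, 312, 330, 327, 320, 319, 326, 325, 326, 325, 316, 320, 319]
235 [438, 423, 420, 416, 336, 315, 312, 314, 258, 318, 338, 359, 364, 366, 378, 380, 375, 363, 365, 361, 353, 356, 352, 350, 327, 290, 228, 317, 310, 324, 316, 323, 324, 325, 321, 326, 322, 325, 323, 325]
```

Run:
```python
from h import *
from station import ctrl
s=ctrl.observe();print(rel(s,[.468,-.345,.022],.084))
```

```text
([-0.001, -0.002, -0.001], [0.5812, 0.0025, -0.0])
```

>>> play_rows(
  moves=[
    [[0,0,0],[0.2,0.003,0],-1],
    [[0,0,0],[0.4,0.003,0],-1],
    [[0,-0.002,0],[0.52,0.003,0],-1],
    [[0,-0.002,0],[0.575,0.003,0],-1],
    [[0,-0.002,0],[0.575,0.003,0],-1],
  ],
)

```text
time_s: 3.28
tool_pos: [0.4687, -0.3435, 0.1789]
orientation: [-0.029, 0.707, 0.03, 0.706]
contact_force: [-0.1, -0.0, 0.2]
width: 0.0855
```

Run:
```python
from h import *
from station import ctrl
s=ctrl.observe();print(grasp_now(s),s["contact_force"],s["width"],rel(s,[.468,-.345,.022],.084))
```

```text
(array([ 0.46850105, -0.34312615,  0.02390513]), array([[-9.85743955e-04, -8.32527785e-02,  9.96527974e-01],
       [ 2.55559979e-03,  9.96524994e-01,  8.32550575e-02],
       [-9.99996249e-01,  2.62879485e-03, -7.69557706e-04]])) [-0.09047679 -0.02387124  0.20807258] 0.0855092196225827 ([-0.0, -0.0, -0.002], [0.0076, -0.0057, -0.0031])
```

>>> play_rows(
  moves=[
    [[0,0,0],[0.006,-0.005,-0.002],1],
    [[0,0,0],[0.006,-0.005,-0.002],1],
    [[0,0,0],[0.006,-0.005,-0.002],1],
    [[0,0,0],[0.006,-0.005,-0.002],1],
    [[0,0,0],[0.006,-0.005,-0.002],1],
  ],
  force=100,
)

```text
time_s: 3.9
tool_pos: [0.4686, -0.3453, 0.1783]
orientation: [-0.029, 0.706, 0.03, 0.707]
contact_force: [-0.2, -0.1, 5.0]
width: 0.0166
```

>>> play_rows(
  moves=[
    [[0,0,0],[0,0,0],1],
    [[0,0,0],[0,0,0],1],
    [[0,0,0],[0,0,0],1],
  ],
)

```text
time_s: 4.28
tool_pos: [0.4685, -0.3453, 0.1782]
orientation: [-0.029, 0.706, 0.03, 0.707]
contact_force: [-0.3, 0.9, 2.2]
width: 0.016
```

Run:
```python
from h import *
from station import ctrl
s=ctrl.observe();print(grasp_now(s),s["contact_force"],s["width"])
```

```text
(array([ 0.4685458 , -0.34505314,  0.02324904]), array([[ 3.08363039e-06, -8.29933632e-02,  9.96550100e-01],
       [ 1.50392131e-03,  9.96548973e-01,  8.29932647e-02],
       [-9.99998869e-01,  1.49847701e-03,  1.27888476e-04]])) [-0.30609785  0.85544799  2.24094957] 0.01598535552936964
```

>>> play_rows(
  moves=[
    [[0,0,0],[-0.06,0,0],1],
    [[0,0,0],[-0.2,0,0],1],
    [[0,0,0],[-0.4,0,0],1],
    [[0,0,0],[-0.58,0,0],1],
    [[0,0,0],[-0.62,0,0],1],
  ],
)

```text
time_s: 4.9
tool_pos: [0.4693, -0.3462, 0.3378]
orientation: [-0.031, 0.705, 0.028, 0.708]
contact_force: [0.1, -0.1, -1.1]
width: 0.0164
```

Run:
```python
from h import *
from station import ctrl
s=ctrl.observe();p=ctrl.snapshot("wrist");cv2.imwrite("pics/w2.png",p["image"])
print(grasp_now(s),s["contact_force"],s["width"])
g=stop2w(-.265,.004,.18);print(g,rel(s,g,SY))
```

```text
(array([ 0.47007178, -0.34674653,  0.18280411]), array([[ 0.00497162, -0.08307503,  0.99653089],
       [-0.00343171,  0.99653592,  0.08309257],
       [-0.99998175, -0.00383291,  0.00466931]])) [ 0.12387082 -0.06928947 -1.0696283 ] 0.016415941911291795
[np.float64(0.4556751390590163), np.float64(0.08984108982465384), 0.18] ([0.122, 0.003, 0.002], [0.0049, 1.7428, 0.0906])
```

View pics/w2.png

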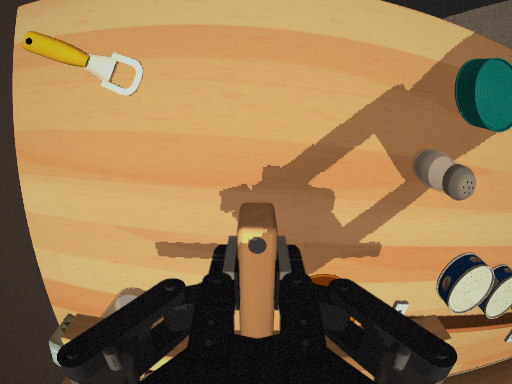

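The bar is held straight and lifted: the stem is centred at (257,245) between the pads. Next is the carry to the row.

>>> play_rows(
  moves=[
    [[0.03,0,0],[0,0.12,0.01],1],
    [[0.06,0,0],[0,0.3,0.02],1],
    [[0.09,0,0],[0,0.5,0.03],1],
    [[0.12,0,0],[0,0.7,0.04],1],
    [[0.12,0,0],[0,0.87,0.045],1],
  ],
)

```text
time_s: 5.58
tool_pos: [0.4611, -0.1262, 0.3341]
orientation: [0.037, 0.706, -0.037, 0.706]
contact_force: [0.9, -0.2, -0.5]
width: 0.0167
```

Run:
```python
from h import *
from station import ctrl
s=ctrl.observe();g=stop2w(-.265,.004,.18);print(grasp_now(s)[0],rel(s,g,SY))
```

```text
[ 0.46110396 -0.12628295  0.17907344] ([0.002, 0.0, 0.0], [-0.0039, 0.8572, -0.1126])
```

>>> play_rows(
  moves=[
    [[0,0,0],[0,0.25,-0.03],1],
    [[0,0,0],[0,0.45,-0.06],1],
    [[0,0,0],[0,0.65,-0.09],1],
    [[0.002,0,0],[0,0.8,-0.11],1],
    [[0.002,0,0],[0,0.86,-0.112],1],
  ],
)

```text
time_s: 6.2
tool_pos: [0.4548, 0.0922, 0.3321]
orientation: [0.037, 0.707, -0.038, 0.705]
contact_force: [0.7, -0.7, -1.7]
width: 0.0168
```

>>> play_rows(
  moves=[
    [[0,0,0],[0,0,0],1],
    [[0,0,0],[0,0,0],1],
  ],
)

```text
time_s: 6.45
tool_pos: [0.4546, 0.0914, 0.3312]
orientation: [0.037, 0.708, -0.038, 0.704]
contact_force: [0.2, 0.3, -2.5]
width: 0.0166
```

Run:
```python
from h import *
from station import ctrl
s=ctrl.observe();g=stop2w(-.265,.004,.026);print(grasp_now(s)[0],s["contact_force"],rel(s,g,SY))
p=ctrl.snapshot("top");cv2.imwrite("pics/t3.png",cv2.resize(p["image"][90:290,120:400],None,fx=2.8,fy=2.8,interpolation=cv2.INTER_CUBIC))
```

```text
[0.45376521 0.09127903 0.17618907] [ 0.16906549  0.26508612 -2.46739248] ([0.001, -0.003, 0.001], [0.6007, -0.0049, 0.0081])
```

View pics/t3.png

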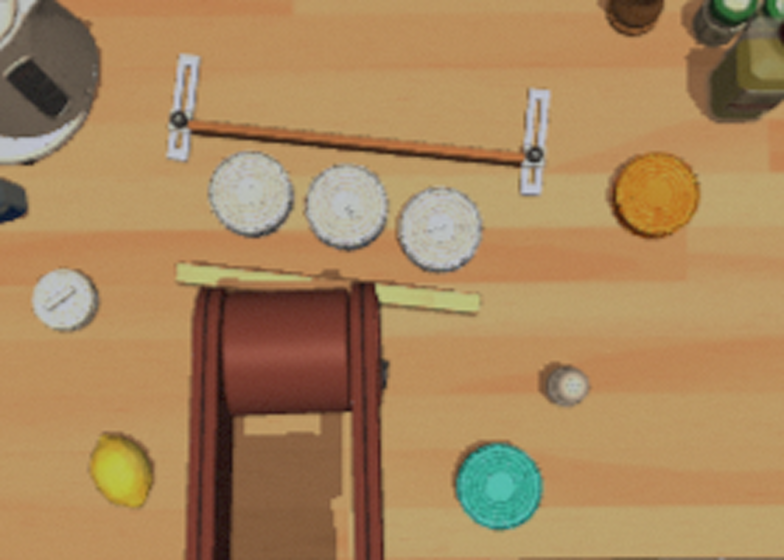

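The bar is parallel to the rail (crop slope ≈0.099 against 0.1015) and sits short of the row, so I can lower it.

>>> play_rows(
  moves=[
    [[0,0,0],[0.15,0,0.004],1],
    [[0,0,0],[0.32,-0.004,0.008],1],
    [[0,-0.003,0],[0.48,-0.005,0.008],1],
    [[0,-0.003,0],[0.57,-0.005,0.008],1],
    [[0,-0.003,0],[0.595,-0.005,0.008],1],
  ],
)

```text
time_s: 7.12
tool_pos: [0.4552, 0.0886, 0.1812]
orientation: [0.038, 0.707, -0.039, 0.705]
contact_force: [0.2, 0.2, -1.4]
width: 0.0164
```

>>> play_rows(
  moves=[
    [[0,0,0],[0,0,0],1],
    [[0,0,0],[0,0,0],1],
  ],
)

```text
time_s: 7.38
tool_pos: [0.456, 0.0883, 0.1823]
orientation: [0.038, 0.707, -0.039, 0.706]
contact_force: [0.7, 0.3, -1.5]
width: 0.0166
```

```bash
cat > st.py <<'E'
from h import *
from station import ctrl
def state(tgt=None):
    s=ctrl.observe();g,M=grasp_now(s);f=s["contact_force"];c,n=np.cos(SY),np.sin(SY)
    print("t",s["time_s"],"stop xy",np.round(w2stop(g),4),"z",g[2].round(4),"yaw",np.arctan2(M[1,2],M[0,2]).round(4),"tilt",M[:,0].round(4),"f along",round(f[0]*c+f[1]*n,2),f.round(2),s["ft_torque"].round(2))
    return s
E
python3 - <<'E'
from st import *
s=state();print(rel(s,stop2w(-.24,.004,.025),SY))
p=ctrl.snapshot("top")
m=mask(p,(22,55,110),(40,255,255),(170,170,310,215))
m=m if m.any() else m
v,u=np.nonzero(m);P=cast(p,np.c_[u,v],.032)[:,:2].astype(np.float32)
l=cv2.fitLine(P,cv2.DIST_WELSCH,0,1e-3,1e-3).ravel();print(len(P),"bar yaw",np.arctan(-l[0]/l[1]),"edge pct stop x",np.percentile([w2stop(q)[0] for q in P],[2,50,98]),"y",np.percentile([w2stop(q)[1] for q in P],[0,100]))
m=mask(p,(5,135,50),(20,255,140),(190,130,310,155));v,u=np.nonzero(m);P=cast(p,np.c_[u,v],.034)[:,:2].astype(np.float32)
l=cv2.fitLine(P,cv2.DIST_WELSCH,0,1e-3,1e-3).ravel();print("rail yaw",np.arctan(-l[0]/l[1]))
E
```

```text
t 7.375 stop xy [-0.2648  0.0022] z 0.0273 yaw -0.1096 tilt [-0.0014 -0.0014 -1.    ] f along 0.71 [ 0.74  0.26 -1.51] [ 0.01  0.09 -0.05]
([-0.001, -0.001, 0.001], [0.009, 0.0064, 0.0982])
382 bar yaw -0.1259801 edge pct stop x [-0.19961826 -0.18816964 -0.18161896] y [-0.14000327  0.13820608]
rail yaw -0.10749014
```

>>> play_rows(
  moves=[
    [[0,0,0],[0.005,0.005,0.03],1],
    [[0,0,0],[0.009,0.006,0.06],1],
    [[0,0,0],[0.011,0.006,0.09],1],
    [[0,0,0],[0.011,0.006,0.1],1],
    [[0,0,0],[0.011,0.006,0.1],1],
  ],
)

```text
time_s: 8.05
tool_pos: [0.4811, 0.0871, 0.1794]
orientation: [0.038, 0.707, -0.039, 0.706]
contact_force: [0.1, -0.2, -1.6]
width: 0.0167
```

Run:
```python
from st import *
s=state();print(rel(s,stop2w(-.236,.004,.0245),SY))
p=ctrl.snapshot("top")
m=mask(p,(20,50,100),(42,255,255),(170,165,310,215));q=[]
for u in range(170,310):
    v=np.nonzero(m[:,u])[0]
    if 4<=len(v)<=10:q.append((u,v.mean()))
q=np.array(q);k=(q[:,0]<215)|(q[:,0]>258);q=q[k];P=cast(p,q,.03)[:,:2].astype(np.float32)
l=cv2.fitLine(P,cv2.DIST_HUBER,0,1e-4,1e-4).ravel();print(len(P),q[0],q[-1],"bar yaw",np.arctan(-l[0]/l[1]))
```

```text
t 8.05 stop xy [-0.2396  0.0038] z 0.0244 yaw -0.1095 tilt [-0.0015 -0.0014 -1.    ] f along 0.14 [ 0.12 -0.22 -1.61] [ 0.03  0.05 -0.01]
([-0.001, -0.001, 0.001], [-0.0002, -0.0001, 0.0137])
41 [194.  183.5] [307.  183.6] bar yaw -0.09468205
```

>>> play_rows(
  moves=[
    [[0,0,0],[0,0,0.01],1],
    [[0,0,0],[0,0,0.018],1],
    [[0,0,0],[0,0,0.026],1],
    [[0,0,0],[0,0,0.034],1],
    [[0,0,0],[0,0,0.04],1],
  ],
)

```text
time_s: 8.72
tool_pos: [0.4907, 0.086, 0.1793]
orientation: [0.038, 0.707, -0.039, 0.705]
contact_force: [-0.7, 0.2, -1.1]
width: 0.0166
```

>>> play_rows(
  moves=[
    [[0,0,0],[0,0,0.008],1],
    [[0,0,0],[0,0,0.014],1],
    [[0,0,0],[0,0,0.02],1],
    [[0,0,0],[0,0,0.026],1],
    [[0,0,0],[0,0,0.032],1],
  ],
)

```text
time_s: 9.35
tool_pos: [0.4988, 0.0851, 0.1792]
orientation: [0.038, 0.707, -0.039, 0.705]
contact_force: [-1.1, -0.2, -1.9]
width: 0.0165
```

Run:
```python
from st import *
s=state()
```

```text
t 9.35 stop xy [-0.222   0.0037] z 0.0242 yaw -0.1097 tilt [-0.0024 -0.0013 -1.    ] f along -1.1 [-1.13 -0.21 -1.94] [-0.01  0.26 -0.07]
```

>>> play_rows(
  moves=[
    [[0,0,0],[0,0,0.006],1],
    [[0,0,0],[0,0,0.009],1],
    [[0,0,0],[0,0,0.012],1],
    [[0,0,0],[0,0,0.016],1],
    [[0,0,0],[0,0,0.02],1],
  ],
)

```text
time_s: 9.98
tool_pos: [0.5036, 0.0846, 0.1791]
orientation: [0.038, 0.707, -0.039, 0.705]
contact_force: [-1.8, 0.1, -0.9]
width: 0.0166
```

>>> play_rows(
  moves=[
    [[0,0,0],[0,0,0.004],1],
    [[0,0,0],[0,0,0.006],1],
    [[0,0,0],[0,0,0.008],1],
    [[0,0,0],[0,0,0.01],1],
    [[0,0,0],[0,0,0.012],1],
  ],
)

```text
time_s: 10.6
tool_pos: [0.5065, 0.0843, 0.1791]
orientation: [0.038, 0.707, -0.039, 0.705]
contact_force: [-2.4, 0.8, -0.3]
width: 0.0162
```

Run:
```python
from st import *
s=state()
p=ctrl.snapshot("side");cv2.imwrite("pics/s4.png",cv2.resize(p["image"][150:330,130:330],None,fx=3,fy=3,interpolation=cv2.INTER_CUBIC))
```

```text
t 10.6 stop xy [-0.2143  0.0037] z 0.0241 yaw -0.1095 tilt [-0.0032 -0.0013 -1.    ] f along -2.46 [-2.38  0.82 -0.31] [ 0.    0.45 -0.06]
```

View pics/s4.png

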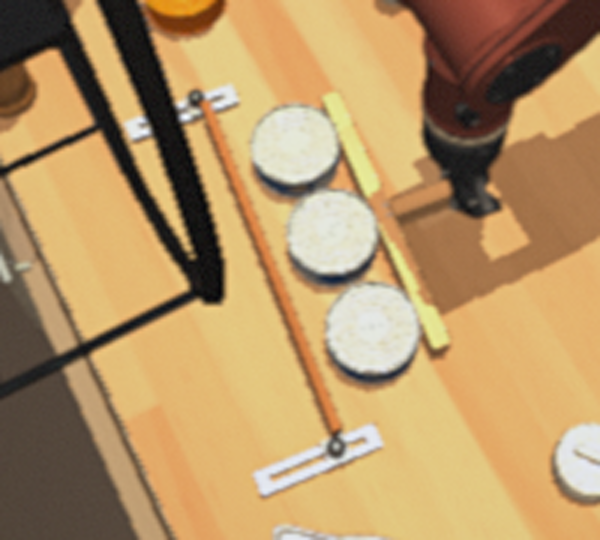

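All three tins sit against the edge, with about 20-25 px (≈20 mm) still to go to the rail. I'll continue in small steps and watch the force.

>>> play_rows(
  moves=[
    [[0,0,0],[0,0,0.004],1],
    [[0,0,0],[0,0,0.008],1],
    [[0,0,0],[0,0,0.012],1],
    [[0,0,0],[0,0,0.015],1],
    [[0,0,0],[0,0,0.018],1],
  ],
)

```text
time_s: 11.28
tool_pos: [0.5112, 0.0838, 0.1791]
orientation: [0.038, 0.707, -0.039, 0.705]
contact_force: [-3.0, -0.3, -0.6]
width: 0.0164
```

>>> play_rows(
  moves=[
    [[0,0,0],[0,0,0.005],1],
    [[0,0,0],[0,0,0.007],1],
    [[0,0,0],[0,0,0.009],1],
    [[0,0,0],[0,0,0.011],1],
    [[0,0,0],[0,0,0.012],1],
  ],
)

```text
time_s: 11.9
tool_pos: [0.5142, 0.0835, 0.1791]
orientation: [0.038, 0.707, -0.039, 0.705]
contact_force: [-2.7, 0.9, -0.8]
width: 0.0165
```

Run:
```python
from st import *
s=state()
```

```text
t 11.9 stop xy [-0.2066  0.0037] z 0.0241 yaw -0.1096 tilt [-0.003  -0.0014 -1.    ] f along -2.79 [-2.71  0.89 -0.78] [ 0.03  0.46 -0.08]
```

>>> play_rows(
  moves=[
    [[0,0,0],[0,0,0.003],1],
    [[0,0,0],[0,0,0.006],1],
    [[0,0,0],[0,0,0.008],1],
    [[0,0,0],[0,0,0.01],1],
    [[0,0,0],[0,0,0.01],1],
  ],
)

```text
time_s: 12.52
tool_pos: [0.5167, 0.0832, 0.1791]
orientation: [0.038, 0.707, -0.039, 0.705]
contact_force: [-2.1, -0.1, -0.7]
width: 0.0163
```

Run:
```python
from st import *
s=state()
p=ctrl.snapshot("side");cv2.imwrite("pics/s5.png",cv2.resize(p["image"][180:310,180:300],None,fx=4.6,fy=4.6,interpolation=cv2.INTER_CUBIC))
```

```text
t 12.525 stop xy [-0.204   0.0037] z 0.0241 yaw -0.1095 tilt [-0.0028 -0.0014 -1.    ] f along -2.03 [-2.05 -0.08 -0.72] [ 0.04  0.41 -0.03]
```

View pics/s5.png

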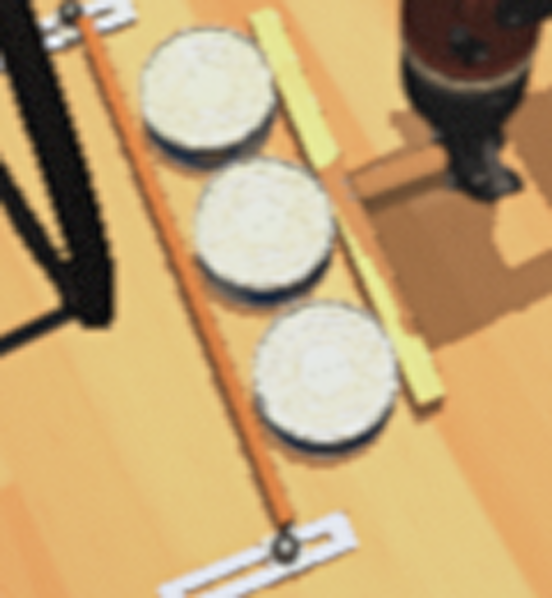

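The gap to the rail's front top edge is now about 12-15 px (≈8-9 mm) along the whole row.

>>> play_rows(
  moves=[
    [[0,0,0],[0,0,0.003],1],
    [[0,0,0],[0,0,0.006],1],
    [[0,0,0],[0,0,0.009],1],
    [[0,0,0],[0,0,0.011],1],
    [[0,0,0],[0,0,0.012],1],
  ],
)

```text
time_s: 13.2
tool_pos: [0.5197, 0.0828, 0.179]
orientation: [0.038, 0.707, -0.039, 0.705]
contact_force: [-2.3, 0.6, 0.0]
width: 0.0164
```

>>> play_rows(
  moves=[
    [[0,0,0],[0,0,0.002],1],
    [[0,0,0],[0,0,0.004],1],
    [[0,0,0],[0,0,0.005],1],
    [[0,0,0],[0,0,0.006],1],
    [[0,0,0],[0,0,0.006],1],
  ],
)

```text
time_s: 13.82
tool_pos: [0.5213, 0.0827, 0.1791]
orientation: [0.038, 0.707, -0.039, 0.705]
contact_force: [-2.3, 0.3, -0.5]
width: 0.0163
```

Run:
```python
from st import *
s=state()
```

```text
t 13.825 stop xy [-0.1994  0.0037] z 0.0241 yaw -0.1096 tilt [-0.0028 -0.0014 -1.    ] f along -2.33 [-2.32  0.25 -0.46] [-0.04  0.38  0.02]
```

>>> play_rows(
  moves=[
    [[0,0,0],[0,0,0.002],1],
    [[0,0,0],[0,0,0.004],1],
    [[0,0,0],[0,0,0.005],1],
    [[0,0,0],[0,0,0.005],1],
  ],
)

```text
time_s: 14.32
tool_pos: [0.5222, 0.0825, 0.1789]
orientation: [0.038, 0.707, -0.039, 0.705]
contact_force: [-4.3, 0.3, 0.7]
width: 0.0163
```

>>> play_rows(
  moves=[
    [[0,0,0],[0,0,0.002],1],
    [[0,0,0],[0,0,0.004],1],
    [[0,0,0],[0,0,0.005],1],
    [[0,0,0],[0,0,0.005],1],
  ],
)

```text
time_s: 14.82
tool_pos: [0.5228, 0.0824, 0.1786]
orientation: [0.038, 0.708, -0.039, 0.704]
contact_force: [-6.9, -0.4, 1.4]
width: 0.0167
```

Force rose from 2.3 to 4.3 to 6.9 N, with the motion falling behind the command, so the rail is felt. I'll check state and snugness before releasing.

Run:
```python
from st import *
s=state()
p=ctrl.snapshot("side");a=cv2.resize(p["image"][180:310,180:300],None,fx=4.6,fy=4.6,interpolation=cv2.INTER_CUBIC);cv2.imwrite("pics/s6.png",a)
```

```text
t 14.825 stop xy [-0.1983  0.0034] z 0.0236 yaw -0.1088 tilt [-0.0058 -0.0017 -1.    ] f along -6.82 [-6.91 -0.4   1.35] [0.09 0.89 0.28]
```

View pics/s6.png

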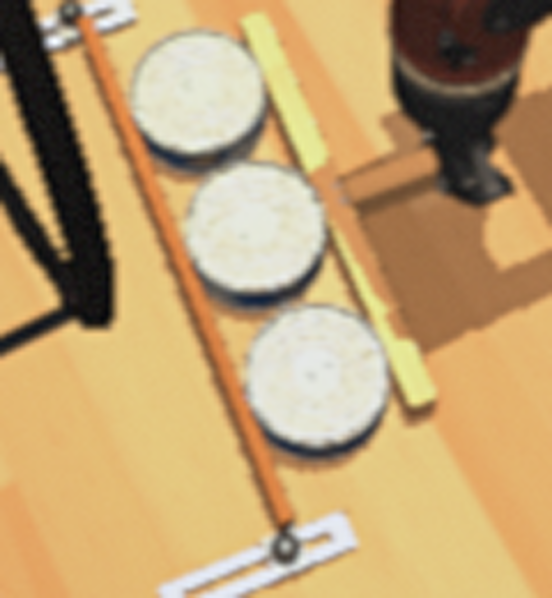

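The row looks uniformly close to the rail (perpendicular gaps ≈7, 6 and 10 px, mostly lid-versus-rail height parallax). The torque says the left tin touched first. One more gentle press with a slight yaw should seat the right side.

>>> play_rows(
  moves=[
    [[-0.001,0,0],[0,0,0.003],1],
    [[-0.002,0,0],[0,0,0.004],1],
    [[-0.003,0,0],[0,0,0.004],1],
    [[-0.003,0,0],[0,0,0.004],1],
  ],
)

```text
time_s: 15.38
tool_pos: [0.5234, 0.0822, 0.1786]
orientation: [0.036, 0.709, -0.038, 0.704]
contact_force: [-6.5, -1.3, 2.5]
width: 0.0164
```

Run:
```python
from st import *
s=state()
```

```text
t 15.375 stop xy [-0.1979  0.0032] z 0.0236 yaw -0.104 tilt [-0.0073 -0.0019 -1.    ] f along -6.31 [-6.49 -1.27  2.52] [0.06 0.79 0.09]
```

Torque is balanced at 0.09 N m and force steady at ~6.3 N, so the row is seated. Next I'll relax the push and open the jaws.

>>> play_rows(
  moves=[
    [[0,0,0],[0,0,0],1],
    [[0,0,0],[0.001,0,0],1],
    [[0,0,0],[0.001,0,0],1],
  ],
)

```text
time_s: 15.75
tool_pos: [0.5233, 0.0822, 0.1785]
orientation: [0.036, 0.709, -0.038, 0.704]
contact_force: [-6.6, -0.6, 3.6]
width: 0.0164
```

Run:
```python
from st import *
s=state()
```

```text
t 15.75 stop xy [-0.198   0.0032] z 0.0235 yaw -0.1039 tilt [-0.0075 -0.0019 -1.    ] f along -6.45 [-6.55 -0.59  3.59] [0.21 0.63 0.15]
```

>>> play_rows(
  moves=[
    [[0,0,0],[0,0,-0.002],1],
    [[0,0,0],[0,0,-0.003],1],
    [[0,0,0],[0,0,-0.003],1],
  ],
)

```text
time_s: 16.12
tool_pos: [0.523, 0.0822, 0.1788]
orientation: [0.036, 0.708, -0.038, 0.704]
contact_force: [-1.1, -0.0, -0.1]
width: 0.0161
```

>>> play_rows(
  moves=[
    [[0,0,0],[0,0,0],0.5],
    [[0,0,0],[0,0,0],0.3],
    [[0,0,0],[0,0,0],0.1],
    [[0,0,0],[0,0,0],-0.3],
    [[0,0,0],[0,0,0],-1],
  ],
  force=20,
)

```text
time_s: 16.75
tool_pos: [0.5231, 0.0822, 0.1788]
orientation: [0.036, 0.708, -0.038, 0.704]
contact_force: [0.7, 0.0, 0.1]
width: 0.0716
```

>>> play_rows(
  moves=[
    [[0,0,0],[0,0,0],-1],
    [[0,0,0],[0,0,0],-1],
    [[0,0,0],[0,0,0],-1],
    [[0,0,0],[0,0,0],-1],
  ],
)

```text
time_s: 17.25
tool_pos: [0.5231, 0.0822, 0.1788]
orientation: [0.036, 0.708, -0.038, 0.704]
contact_force: [-0.4, -0.4, 0.9]
width: 0.0853
```

Run:
```python
from st import *
s=state();print(s["width"])
p=ctrl.snapshot("wrist");cv2.imwrite("pics/w7.png",p["image"])
```

```text
t 17.25 stop xy [-0.1981  0.0033] z 0.0238 yaw -0.1041 tilt [-0.006  -0.0018 -1.    ] f along -0.31 [-0.35 -0.38  0.87] [-0.   -0.04  0.03]
0.08525802202793828
```

View pics/w7.png

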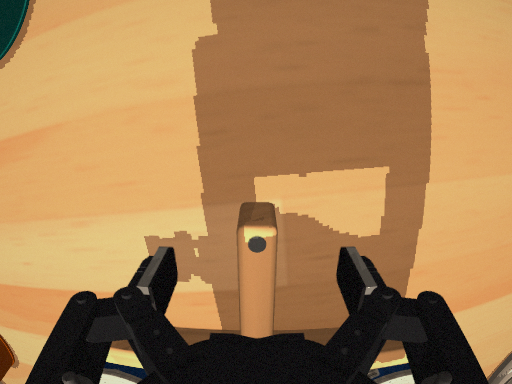

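The jaws are open and clear of the stem, which is centred at u≈257 with fingers at 165 and 350. I'll retreat straight up, then back away from the top camera's view.

>>> play_rows(
  moves=[
    [[0,0,0],[-0.1,0,0],-1],
    [[0,0,0],[-0.25,0,0],-1],
    [[0,0,0],[-0.45,0,0],-1],
    [[0,0,0],[-0.65,0,0],-1],
    [[0,0,0],[-0.8,0,0],-1],
  ],
)

```text
time_s: 17.92
tool_pos: [0.5244, 0.0826, 0.3814]
orientation: [0.036, 0.707, -0.037, 0.705]
contact_force: [1.3, 0.2, -0.5]
width: 0.0853
```

>>> play_rows(
  moves=[
    [[0,0,0],[0,-0.25,-0.1],-1],
    [[0,0,0],[0,-0.5,-0.2],-1],
    [[0,0,0],[0,-0.75,-0.3],-1],
    [[0,0,0],[0,-0.95,-0.35],-1],
    [[0,0,0],[0,-0.95,-0.35],-1],
  ],
)

```text
time_s: 18.55
tool_pos: [0.4113, -0.1477, 0.3825]
orientation: [0.038, 0.707, -0.04, 0.705]
contact_force: [0.5, -0.4, 0.2]
width: 0.0855
```

Run:
```python
from st import *
import pickle
s=state();d=pickle.load(open("d0.pkl","rb"))
t=ctrl.snapshot("top");q=ctrl.snapshot("side")
for n,p in(("before",d["top"]),("after",t)):
    m=mask(p,(5,135,50),(20,255,140),(190,130,310,152));v,u=np.nonzero(m);P=cast(p,np.c_[u,v],.034)[:,:2].astype(np.float32)
    l=cv2.fitLine(P,cv2.DIST_WELSCH,0,1e-3,1e-3).ravel();print(n,"rail",np.arctan(-l[0]/l[1]),w2stop(l[2:]))
m=mask(t,(0,0,120),(179,60,255),(190,130,300,182));m=cv2.morphologyEx(m,cv2.MORPH_CLOSE,np.ones((5,5)))
D=cv2.distanceTransform(m,cv2.DIST_L2,5);_,_,_,C=cv2.connectedComponentsWithStats((D>.55*D.max()).astype(np.uint8))
for c in C[1:]:print("tin",np.round(w2stop(cast(t,c,.04)[0]),4))
m=mask(t,(22,55,110),(40,255,255),(165,150,310,215));c=big(m)
q2=[]
for u in range(175,305):
    v=np.nonzero(m[:,u])[0]
    if 4<=len(v)<=9:q2.append((u,v.mean()))
P=cast(t,q2,.03)[:,:2].astype(np.float32);l=cv2.fitLine(P,cv2.DIST_HUBER,0,1e-4,1e-4).ravel();print("bar",len(P),np.arctan(-l[0]/l[1]),np.round(w2stop(l[2:]),4),"ends",w2stop(P[0]),w2stop(P[-1]))
for b,z in(((312,215,334,238),.09),((130,184,158,212),.046)):
  for p in(d["top"],t):print("shaker/timer",cast(p,big(mask(p,(0,0,130),(179,75,255),b))[0].reshape(-1,2).mean(0),z)[0].round(4))
a=cv2.resize(t["image"][100:240,120:350],None,fx=3.4,fy=3.4,interpolation=cv2.INTER_CUBIC);cv2.imwrite("pics/t8.png",a)
```

```text
t 18.55 stop xy [-0.284  -0.2375] z 0.2275 yaw -0.1105 tilt [-0.0032 -0.0031 -1.    ] f along 0.53 [ 0.49 -0.41  0.2 ] [ 0.02 -0.01 -0.03]
before rail -0.10649927 (np.float64(-0.029707573566528953), np.float64(-0.000742452796964354))
after rail -0.10886045 (np.float64(-0.029291536357737454), np.float64(0.04184874016528608))
tin [-0.072   0.1023]
tin [-0.0717  0.0021]
tin [-0.0721 -0.0966]
bar 88 -0.110071026 [-0.1239  0.0012] ends (np.float64(-0.11577342387940215), np.float64(0.1406216103450443)) (np.float64(-0.12258371013433281), np.float64(-0.13603223340444107))
shaker/timer [ 0.4387 -0.1531  0.09  ]Traceback (most recent call last):
  File "<stdin>", line 18, in <module>
IndexError: list index out of range
```

Run:
```python
from st import *
import pickle
d=pickle.load(open("d0.pkl","rb"));q=ctrl.snapshot("side");t=ctrl.snapshot("top")
x=cv2.absdiff(q["image"],d["side"]["image"]).max(2)
print("side diff timer",(x[285:325,305:350]>40).sum(),"shaker",(x[125:158,250:275]>40).sum(),"rail/guides",(x[180:315,200:215]>40).sum())
a=cv2.resize(t["image"][100:240,120:350],None,fx=2,fy=2,interpolation=cv2.INTER_CUBIC);b=cv2.resize(q["image"][110:340,160:350],None,fx=1.7,fy=1.7,interpolation=cv2.INTER_CUBIC)
h=max(a.shape[0],b.shape[0]);o=np.zeros((h,a.shape[1]+b.shape[1],3),np.uint8);o[:a.shape[0],:a.shape[1]]=a;o[:b.shape[0],a.shape[1]:]=b;cv2.imwrite("pics/f9.png",o);print(o.shape)
```

```text
side diff timer 0 shaker 207 rail/guides 121
(391, 783, 3)
```

View pics/f9.png

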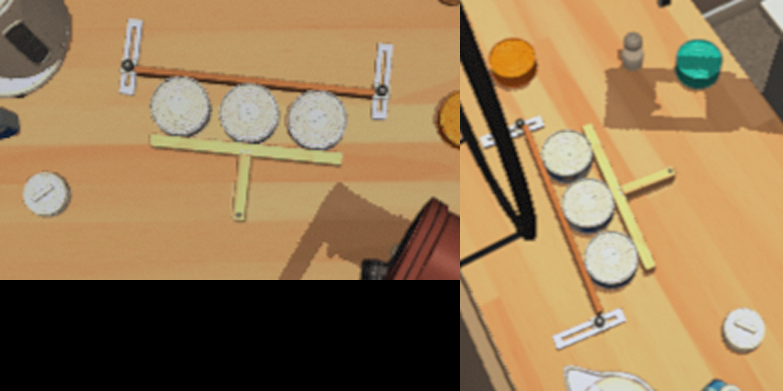

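Both views show the tins lined up between rail and edge, the T flat and parallel to the rail. The shaker (only in the arm's shade) and the timer are in place. I'm handing in.

```bash
python3 -c "
from station import ctrl
print(ctrl.hand_in())"
```

```text
the job is handed in; nothing more can be done
None
```

I gripped the straight-edge by its stem, lifted it clear and carried it over to the row. Its long edge then pushed the three tins back until I felt the rail. The force rose from about 2.3 N of sliding to 6–7 N, below the 12 N at which the rail slips. I eased off, opened the gripper and backed away. The job was handed in at about 19 s of the 64 s allowed; no verdict is reported.

**Tins and edge:** all three tin centres lie within 0.5 mm of one line, about 43 mm ahead of the straight-edge, so they touch it. The edge is parallel to the rail within about 0.002 rad, and all three tins are well inside its length.

**Rail:** its measured position changed by about 0.4 mm, against the 3 mm limit.

**Shaker and timer:** the timer's pixels in the side view did not change. The shaker's pixels did change, but the arm's shadow fell there and the final picture shows it standing where it was. I have no measured position for it: one try stopped on an error because the arm hid it in the top view.

**Checks that disagreed:** the camera put the rail's centre line about 4–6 mm nearer the edge than the felt contact implies. I put this down to its visible front face shifting the colour mask and relied on the felt contact. Two bar-angle readings during the approach (-0.126 and -0.095 rad) scattered around the gripper's -0.110; the final reading was -0.110.

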